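# Gauge a twig sled against the red flip stop

### The job

On the plywood gauge board, flip the red stop down, slide the white twig sled along the fence until its end meets the red stop, then flip the red stop back up to upright, leaving the sled where it was gauged. Leave the blue stop standing as it is.

Things in the scene. Friction and masses are not known exactly. Their poses are not given: they have to be found in the camera images.
- red_stop: Hinge bracket of the red stop, fixed on top of the aluminium fence (22 mm high) on the far edge of a plywood board 12 mm thick. Origin: on the hinge axis, mid-width, 48 mm above the work surface, 36 above the board, 15 mm behind the fence's front face. y = hinge axis = along the fence; -x = level, out over the board, towards the robot; z up. It may be on either side of the sled.
- red_leaf (a joint): Red leaf angle q, rad: 0 down and level, 1.57 upright, stops at 0 and 1.9. Stiff hinge, stays put; about 1 N at its end moves it. A red grip bar (18 mm diameter, 26 long, parallel to the hinge) ends it: centre at (-110 cos q, 0, 110 sin q) mm in red_stop; pinched on its ends it turns in the fingers. When down, its foot, 10 mm thick along y, 23 to 73 mm out, hangs to 3 mm above the board.
- sled_center (a point): Loose white sled, about 150 g, 44 wide (x), 110 long (y, along the fence), 16 mm high, two brown twigs sunk in its top, flat on the board 4 to 8 mm off the fence, between the stops. Yellow grip fin at its middle, 12 thick (x), 40 long (y), 16 to 52 mm above the board. Point: its centre, 26 mm above the board. Its centre is 60 mm along y from red_stop when it touches the lowered foot's side.
- blue_grip (a point): Centre of the grip bar at the end of the blue flip stop's leaf, the same as the red one in shape and size, on the same fence; it stands up and is not part of the job.
There are look-alikes about, which are no part of the job. Of the things that look like the part that bears sled_center, the smallest one is meant.

How it is judged:
By the outcome, as a careful person would: the job done as asked, in the order asked, and still so for the second after the job is handed in, with the robot touching nothing.
It also fails if it takes over 64 s, if anything falls off the work surface, if the arm or the gripper's body presses on something with over 40 N, if the wrist force passes 120 N, or if a joint passes its speed limit or range.

### The arm

A 6-joint arm with a two-finger parallel gripper is mounted at the origin on the work surface. World frame = base frame: x ahead of the robot, y to its left, z up, the work surface at z = 0. Lengths are in m, angles in degrees, forces in N, time in s.
With the tool pointing down it reaches from about 0.35 to 0.875 m from the base axis. Payload 4.2 kg.
Tool frame: the origin (TCP) lies midway between the tips of the shut fingers; the grasp point (between the pads) lies 19 mm behind it; z points along the fingers, y is the line along which they close (so a half turn about z gives the same grasp; the last joint's range is limited). The gripper opens to 87 mm and grips with 3 to 60 N. Pads are 19 mm wide; open, the fingers measure 117 mm over their backs; the gripper's body (75 mm by 190 mm) begins 51 mm behind the grasp point.
Start: joints at [-51.532, 22.042, 0.453, 0, -68.411, -14.817], TCP at [0.251, -0.572, 0.223] pointing down, gripper open.
Joint ranges: [-179.83, 179.83], [-69.29, 118.12], [-61.27, 80.66], [-181.25, 117.63], [-171.15, -9.14], [-177.46, 177.46]. Speed limits (degrees/s): [159.86, 159.86, 180, 180, 180, 180].

### API

Orientations are given as a 3x3 rotation matrix whose columns are the frame's x, y, z axes.
In Python, from station import r, cams gives the robot as it stands.
- The arm moves only by the tool play_rows, never from a script. Its argument "commands" is text: rows parted by semicolons, each of 6 numbers parted by spaces: the shift along the world's x, y, z normalised to -1 to 1, where 1 is 30 mm, then the turn, a rotation vector about the world's x, y, z normalised to -1 to 1, where 1 is 0.15 rad. A call has 1 to 20 rows; each row shifts and turns the commanded pose from where the row before left it; what a row does not reach is not made up. A row lasts 1/10 s, in which the tool goes at most 50 mm and 8.59 degrees, less where a joint would pass 70% of its speed; a pose out of reach is approached as far as the arm can. A call with a number of a shift or a turn outside -1 to 1 is refused whole. A call with a gripper value outside its range is refused whole. "grip" is the finger opening in mm, from 0 to 87, set as the call begins (left out, the last holds). The fingers move at their own pace and stop on an object; the grip force is fixed at half the most. Time passes only in rows, so rows that do not move let the fingers close. It gives the time, the measured TCP pose, the force, the opening and the grip force at its end, in the units of the state.
- r.sense(): the state, without advancing time (a new reading comes with each control period).
- cams.capture(name): name is "scene" or "top" or "wrist"; returns (picture, depth): 400x640x3 uint8, blue, green, red; 400x640 float32, m along the optical axis (not along the pixel's ray), 0 where there is no reading.
- cams.camera_info(name): a dict with "mtx" (3x3 intrinsics, pixels), "R" (3x3) and "t" (3): a world point X has camera coordinates R X + t. Camera axes: x right, y down, z forward; pixel columns grow to the right and rows downward; lengths in m; the calibration is good to about 2 mm. A picture is of the moment at which its call begins: read the wrist's pose just before it. camera_info takes no time and is no camera call; for the wrist camera it gives the pose at the moment of the call.
- r.finish_job(): hands the job in; it is judged then, once.
The state is a dict: "time_s": time; "joints": joint angles; "joint_velocities": joint speeds; "effort": joint torques, N m; "tcp_pos": TCP position; "ee_rot": TCP orientation; "wrist_force": force on the tool from outside, world axes, zero at the start; "moment": the same for the moment, N m; "gripper_width": opening from 0.0 (shut) to 1.0 (fully open); "gripper_force": force on a finger pad.
Only numpy, scipy, OpenCV 4.12 (cv2) and the standard library are available. Lean on these libraries where they do the work, as an engineer would, in place of code of your own. Each camera call takes 0.05 s, during which the arm holds its last target. There are 200 camera calls.

## Working session

There is one attempt and no reset: what is moved stays moved. The work goes in short steps, Python scripts to look and compute and a tool call to move; the robot and the scene stay as the last step left them, time stands still between calls to the robot, and variables do not carry over. Pictures are saved under pics/ and viewed, at most 10 in all, crops included, and the job is handed in when it is done.

Besides the shell and the picture viewer there is one more tool, called as name(argument=value, ...) on one line, values as JSON. play_rows: Moves the arm, as the interface text tells. Scaled input: -1 to 1 covers 30 mm each way for a shift and 0.15 rad each way for a turn. Its arguments: {"type":"object","properties":{"commands":{"type":"string"},"grip":{"type":"number"}},"required":["commands"]}

```bash
mkdir -p pics; cat > h.py <<'E'
import numpy as np, cv2
from station import r, cams
def cap(n):
    i=cams.camera_info(n); p,d=cams.capture(n); return p,d,i
def world(d,i):
    h,w=d.shape; u,v=np.meshgrid(np.arange(w),np.arange(h)); K=np.array(i['mtx'])
    c=np.stack([(u-K[0,2])/K[0,0]*d,(v-K[1,2])/K[1,1]*d,d],-1)
    X=(c-np.array(i['t']).ravel())@np.array(i['R']); X[d==0]=np.nan; return X
E
python3 - <<'E'
from h import *
for n in('scene','top'):
    p,d,i=cap(n); cv2.imwrite(f'pics/{n}1.png',p); np.savez(f'{n}1.npz',p=p,X=world(d,i))
s=r.sense(); print(s['time_s'],s['tcp_pos'],s['ee_rot'],s['gripper_width'])
E
```

```text
0.1 [ 0.2505428  -0.571999    0.22156874] [[-9.16056790e-01 -4.01047616e-01 -8.75621071e-04]
 [-4.01048560e-01  9.16055104e-01  1.76020555e-03]
 [ 9.61909129e-05  1.96361481e-03 -9.99998067e-01]] 0.9993220518476441
```

View pics/scene1.png

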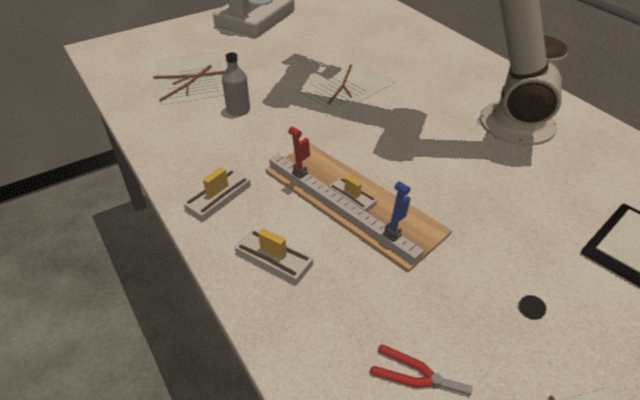

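View pics/top1.png

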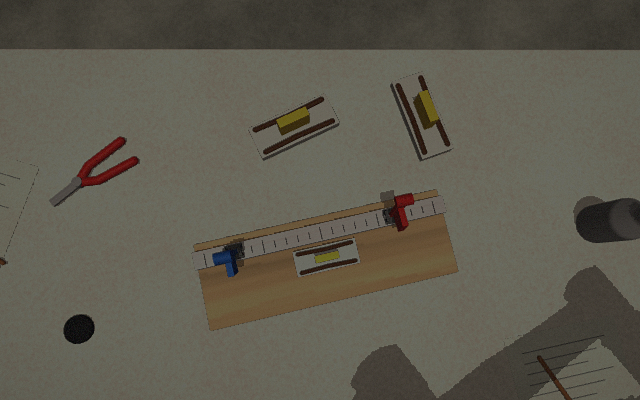

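The scene shows the red stop upright at (298,150), the blue one at (398,210), and the sled on the board between them at (352,188). In the top view these are at (400,210), (228,260) and (327,257). The other two sleds, off the board, are the look-alikes.

```bash
python3 - <<'E'
from h import *
def st(n,P): print(n,len(P),'med',np.nanmedian(P,0).round(4),'min',np.nanpercentile(P,2,axis=0).round(4),'max',np.nanpercentile(P,98,axis=0).round(4))
boxes={'top':dict(red=(375,185,420,235),blue=(205,238,250,280),sled=(285,232,365,285),brd=(185,180,470,335)),
'scene':dict(red=(280,120,320,180),blue=(380,175,415,235),sled=(325,170,385,215),brd=(255,120,460,270))}
for n in boxes:
    z=np.load(n+'1.npz');p=z['p'].astype(int);X=z['X'];B,G,R=p[...,0],p[...,1],p[...,2]
    def sub(k,m):
        a,b,c,d=boxes[n][k]; M=np.zeros(m.shape,bool); M[b:d,a:c]=1; return M&m
    red=sub('red',(R>90)&(G<60)&(B<60)); blue=sub('blue',(B>90)&(R<70)); yel=sub('sled',(R>110)&(G>90)&(B<60))
    for k,m in(('red',red),('blue',blue)):
        P=X[m]; st(n+k,P); st('  top',P[P[:,2]>np.nanmax(P[:,2])-.022])
    P=X[yel]; st(n+'fin',P); P=P[P[:,2]>.055]; st(' fintop',P)
    if len(P)>5: print(cv2.minAreaRect((P[:,:2]*1000).astype(np.float32)))
    H=X[...,2]; m=sub('brd',(H>.029)&(H<.039)&(abs(R-B)<50)); P=X[m]
    st('fence+',P)
    if n=='top':
        P=P[np.argsort(P[:,1])]
    # ransac line fence
    l=cv2.fitLine((P[:,:2]).astype(np.float32),cv2.DIST_HUBER,0,1e-4,1e-4).ravel(); print('fence line',l, 'ang',np.degrees(np.arctan2(l[1],l[0])))
    nn=np.array([l[1],-l[0]]); dd=(P[:,:2]-l[2:])@nn; print(np.percentile(dd,[2,10,50,90,98]).round(4))
    m=sub('brd',(H>.006)&(H<.018)&(R-B>40)); P=X[m]; st('board',P); print(cv2.minAreaRect((P[:,:2]*1000).astype(np.float32)))
E
```

```text
topred 204 med [ 0.6308 -0.1031  0.124 ] min [ 0.607  -0.1117  0.1192] max [ 0.6428 -0.0886  0.167 ]
  top 95 med [ 0.6386 -0.1001  0.1651] min [ 0.6339 -0.1122  0.1626] max [ 0.6429 -0.0882  0.1675]
topblue 69 med [0.5411 0.1609 0.1178] min [0.5307 0.1549 0.115 ] max [0.5581 0.1658 0.1658]
  top 5 med [0.5581 0.1597 0.1653] min [0.5569 0.1528 0.1649] max [0.5594 0.165  0.1663]
topfin 1 med [0.5639 0.0115 0.0651] min [0.5639 0.0115 0.0651] max [0.5639 0.0115 0.0651]
 fintop 1 med [0.5639 0.0115 0.0651] min [0.5639 0.0115 0.0651] max [0.5639 0.0115 0.0651]
fence+ 4182 med [0.5975 0.0203 0.0334] min [ 0.5431 -0.1838  0.0293] max [0.6544 0.2287 0.037 ]
fence line [ 0.21611911 -0.976367    0.5964293   0.04205878] ang -77.51881
[-0.0162 -0.0136 -0.      0.0235  0.0574]
board 14362 med [0.5338 0.0137 0.0115] min [ 0.4571 -0.1983  0.0084] max [0.6421 0.2163 0.0146]
((558.74609375, 12.001617431640625), (148.54000854492188, 438.0526123046875), 12.631827354431152)
scenered 191 med [ 0.6312 -0.0977  0.121 ] min [ 0.604  -0.1053  0.0683] max [ 0.647  -0.0855  0.1665]
  top 63 med [ 0.6422 -0.093
[... 258 characters left out ...]
nefin 44 med [0.5624 0.0204 0.0623] min [ 0.5513 -0.0037  0.0317] max [0.5672 0.0341 0.0662]
 fintop 38 med [0.5625 0.0193 0.0625] min [ 0.5521 -0.0033  0.0575] max [0.5671 0.0342 0.0662]
((563.0031127929688, 14.789541244506836), (10.867192268371582, 39.99981689453125), 20.762662887573242)
fence+ 2000 med [0.5931 0.048  0.0333] min [ 0.5447 -0.1802  0.0293] max [0.6545 0.2331 0.0377]
fence line [ 0.21183382 -0.9773057   0.59770334  0.04670204] ang -77.77016
[-0.0147 -0.0124 -0.0001  0.0153  0.0462]
board 4551 med [0.528  0.0664 0.0116] min [ 0.453  -0.1831  0.0077] max [0.6619 0.2259 0.0147]
((557.8051147460938, 13.660552978515625), (154.17263793945312, 440.703369140625), 12.537763595581055)
```

play_rows(commands="0.75 1 0.1 0 0 -0.08;0.75 1 0.1 0 0 -0.08;0.75 1 0.1 0 0 -0.08;0.75 1 0.1 0 0 -0.08;0.75 1 0.1 0 0 -0.08;0.75 1 0.1 0 0 -0.08;0.75 1 0.1 0 0 -0.08;0.75 1 0.1 0 0 -0.08;0.75 1 0.1 0 0 -0.08;0.75 1 0.1 0 0 -0.08;0.75 1 0.1 0 0 -0.08;0.75 1 0.1 0 0 -0.08;0.75 1 0.1 0 0 -0.08;0.75 1 0.1 0 0 -0.08;0.75 1 0.1 0 0 -0.08;0.75 1 0.1 0 0 -0.08;0 0 0 0 0 0;0 0 0 0 0 0", grip=60)

```text
time_s: 1.9
tcp_pos: [0.6107, -0.0917, 0.2696]
ee_rot: [[-0.975, -0.22, -0.002], [-0.22, 0.975, 0.0], [0.002, 0.0, -1.0]]
wrist_force: [-0.0, -0.5, 0.3]
gripper_width: 0.69
gripper_force: 0.0
```

```bash
python3 - <<'E'
from h import *
p,d,i=cap('wrist'); cv2.imwrite('pics/w1.png',p); np.savez('w1.npz',p=p,X=world(d,i))
s=r.sense(); print(s['time_s'],s['tcp_pos'],s['ee_rot'].round(3),s['joints'])
E
```

```text
1.95 [ 0.61025883 -0.09247915  0.26983422] [[-0.976 -0.219 -0.002]
 [-0.219  0.976 -0.   ]
 [ 0.002  0.    -1.   ]] [ 6.38284088e+00  1.97761963e+01  3.83315481e+00 -9.87906087e-03
 -7.41514187e+01 -8.37105311e+01]
```

View pics/w1.png

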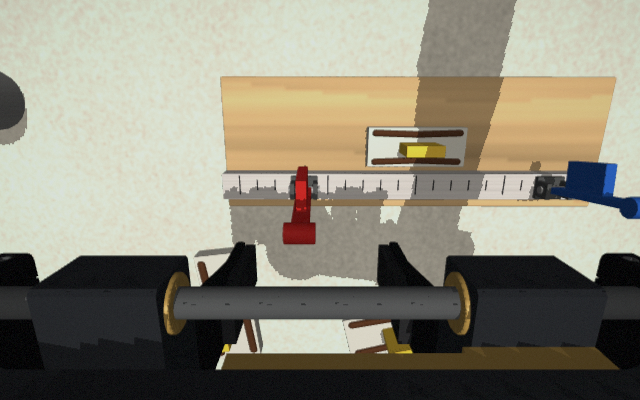

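The wrist view shows the red bar at (299,233), its bracket at (302,187), the fence running level between rows 170 and 200, the sled with its fin at (422,150), and blue on the right. I'll measure these in the fence frame.

```bash
python3 - <<'E'
from h import *
z=np.load('w1.npz');p=z['p'].astype(int);X=z['X'];B,G,R=p[...,0],p[...,1],p[...,2]
H=X[...,2]; v,u=np.mgrid[:400,:640]
fe=(abs(H-.034)<.004)&(u>222)&(u<535)&(v>160)&(v<210)
# front edge: topmost fence pixel for each column away from sled
e=[];b=[]
for c in list(range(235,285,4))+list(range(330,360,4))+list(range(475,530,4)):
    q=np.where(fe[:,c])[0]
    if len(q)>5: e.append(X[q[0],c]); b.append(X[q[-1],c])
e=np.array(e);b=np.array(b);k=np.polyfit(e[:,1],e[:,0],1);a=-np.arctan(k[0]);print('yaw',np.degrees(-a),np.degrees(np.arctan(np.polyfit(b[:,1],b[:,0],1)[0])))
a=np.arctan(-k[0])
ex=np.array([np.cos(a),np.sin(a),0]);ey=np.array([-np.sin(a),np.cos(a),0])
T=np.array([ex,ey,[0,0,1]])
print('a',np.degrees(a),'fence front x',np.median(e@ex),'back',np.median(b@ex))
def st(n,m):
    P=X[m]@T.T; print(n,len(P),'lo',np.nanpercentile(P,3,axis=0).round(4),'med',np.nanmedian(P,0).round(4),'hi',np.nanpercentile(P,97,axis=0).round(4))
red=(R>90)&(G<60)&(B<60)&(u>270)&(u<330)&(v<250)
st('red',red); st('bar',red&(v>222)); st('leaf',red&(v<220)&(v>195)); st('foot',red&(v<190))
st('bracket',(u>288)&(u<318)&(v>174)&(v<200)&~red&(H>.037))
st('fin top',(R>150)&(G>120)&(B<80)&(u>390)&(u<450)&(v>135)&(v<165)&(H>.060))
st('sled top',(abs(H-.028)<.004)&(u>360)&(u<470)&(v>120)&(v<168))
st('blue bar',(B>90)&(R<70)&(u>600)&(v>190))
E
```

```text
yaw -12.714473139077374 -12.775194202702592
a 12.714473139077374 fence front x 0.5769106309235023 back 0.6058886408845351
red 1283 lo [ 0.5628 -0.25    0.0837] med [ 0.5946 -0.2386  0.1437] hi [ 0.6072 -0.2275  0.1668]
bar 641 lo [ 0.5935 -0.2508  0.1597] med [ 0.5993 -0.2393  0.1651] hi [ 0.6086 -0.2268  0.167 ]
leaf 278 lo [ 0.5805 -0.2462  0.0965] med [ 0.5919 -0.2386  0.1217] hi [ 0.5965 -0.2322  0.1359]
foot 258 lo [ 0.5618 -0.2436  0.0794] med [ 0.5654 -0.2384  0.1177] hi [ 0.5739 -0.234   0.1241]
bracket 360 lo [ 0.5748 -0.2533  0.0389] med [ 0.5872 -0.2328  0.0566] hi [ 0.5999 -0.2241  0.0929]
fin top 264 lo [ 0.5428 -0.1318  0.0627] med [ 0.5478 -0.1202  0.0641] hi [ 0.553  -0.0986  0.0655]
sled top 3258 lo [ 0.5264 -0.1654  0.0265] med [ 0.5448 -0.1173  0.0284] hi [ 0.5688 -0.0609  0.0311]
blue bar 174 lo [0.5714 0.0238 0.119 ] med [0.5785 0.0273 0.1603] hi [0.5882 0.0402 0.1663]
```

play_rows(commands="0.48 -0.135 0 0 0 0;0.48 -0.135 0 0 0 0;0 0 -0.73 0 0 0;0 0 -0.73 0 0 0;0 0 -0.73 0 0 0;0 0 -0.73 0 0 0;0 0 -0.73 0 0 0;0 0 -0.73 0 0 0;0 0 0 0 0 0;0 0 0 0 0 0", grip=60)

```text
time_s: 2.95
tcp_pos: [0.6392, -0.1017, 0.1396]
ee_rot: [[-0.976, -0.218, -0.0], [-0.218, 0.976, -0.001], [0.0, -0.001, -1.0]]
wrist_force: [0.5, -0.2, -0.2]
gripper_width: 0.691
gripper_force: 0.0
```

play_rows(commands="0 0 0 0 0 0;0 0 0 0 0 0;0 0 0 0 0 0;0 0 0 0 0 0;0 0 0 0 0 0;0 0 0 0 0 0", grip=20)

```text
time_s: 3.55
tcp_pos: [0.6395, -0.1, 0.1394]
ee_rot: [[-0.976, -0.219, 0.0], [-0.219, 0.976, 0.001], [-0.0, 0.001, -1.0]]
wrist_force: [-0.9, 2.7, 1.5]
gripper_width: 0.297
gripper_force: 30.0
```

```bash
python3 - <<'E'
import numpy as np
def arc(q0,q1,n):
    q=np.linspace(q0,q1,n+1); x=-.110*np.cos(q); z=.110*np.sin(q)
    print(';'.join('%.3f %.3f %.3f 0 0 0'%(a*.9755/.03,a*.2201/.03,b/.03) for a,b in zip(np.diff(x),np.diff(z))))
arc(1.66,-.01,18)
E
```

```text
-0.331 -0.075 0.015 0 0 0;-0.331 -0.075 -0.017 0 0 0;-0.328 -0.074 -0.048 0 0 0;-0.323 -0.073 -0.079 0 0 0;-0.314 -0.071 -0.110 0 0 0;-0.303 -0.068 -0.139 0 0 0;-0.289 -0.065 -0.167 0 0 0;-0.273 -0.061 -0.194 0 0 0;-0.254 -0.057 -0.219 0 0 0;-0.233 -0.053 -0.242 0 0 0;-0.210 -0.047 -0.263 0 0 0;-0.185 -0.042 -0.282 0 0 0;-0.159 -0.036 -0.298 0 0 0;-0.131 -0.030 -0.312 0 0 0;-0.103 -0.023 -0.323 0 0 0;-0.073 -0.016 -0.332 0 0 0;-0.043 -0.010 -0.337 0 0 0;-0.012 -0.003 -0.340 0 0 0
```

play_rows(commands="-0.33 -0.075 0.015 0 0 0;-0.33 -0.075 -0.017 0 0 0;-0.33 -0.074 -0.048 0 0 0;-0.323 -0.073 -0.08 0 0 0;-0.314 -0.071 -0.11 0 0 0;-0.303 -0.068 -0.14 0 0 0;-0.289 -0.065 -0.167 0 0 0;-0.273 -0.061 -0.194 0 0 0;-0.254 -0.057 -0.219 0 0 0")

```text
time_s: 4.45
tcp_pos: [0.5564, -0.1187, 0.1107]
ee_rot: [[-0.976, -0.219, 0.001], [-0.219, 0.976, 0.001], [-0.002, 0.001, -1.0]]
wrist_force: [2.2, 5.7, 0.4]
gripper_width: 0.297
gripper_force: 30.0
```

play_rows(commands="-0.233 -0.053 -0.242 0 0 0;-0.21 -0.047 -0.263 0 0 0;-0.185 -0.042 -0.282 0 0 0;-0.16 -0.036 -0.298 0 0 0;-0.13 -0.03 -0.312 0 0 0;-0.103 -0.023 -0.323 0 0 0;-0.073 -0.016 -0.332 0 0 0;-0.043 -0.01 -0.337 0 0 0;-0.012 -0.003 -0.34 0 0 0;0 0 0 0 0 0;0 0 0 0 0 0")

```text
time_s: 5.55
tcp_pos: [0.5212, -0.1267, 0.0286]
ee_rot: [[-0.976, -0.219, -0.002], [-0.219, 0.976, 0.0], [0.001, 0.001, -1.0]]
wrist_force: [-0.3, 5.7, 0.3]
gripper_width: 0.29
gripper_force: 30.0
```

play_rows(commands="0 0 0 0 0 0;0 0 0 0 0 0;0 0 0 0 0 0;0 0 0 0 0 0;0 0 0.9 0 0 0;0 0 0.95 0 0 0;0 0 0.95 0 0 0;0 0 0.95 0 0 0;0 0 0.95 0 0 0", grip=56)

```text
time_s: 6.45
tcp_pos: [0.5221, -0.1272, 0.1706]
ee_rot: [[-0.976, -0.219, -0.001], [-0.219, 0.976, -0.0], [0.001, -0.0, -1.0]]
wrist_force: [1.0, 0.5, -0.7]
gripper_width: 0.644
gripper_force: 0.0
```

play_rows(commands="0.117 0.412 0 0 0 0.952;0.117 0.412 0 0 0 0.952;0.117 0.412 0 0 0 0.952;0.117 0.412 0 0 0 0.952;0.117 0.412 0 0 0 0.952;0.117 0.412 0 0 0 0.952;0.117 0.412 0 0 0 0.952;0.117 0.412 0 0 0 0.952;0.117 0.412 0 0 0 0.952;0.117 0.412 0 0 0 0.952;0.117 0.412 0 0 0 0.952;0 0 0 0 0 0;0 0 0 0 0 0", grip=36)

```text
time_s: 7.75
tcp_pos: [0.5609, 0.0087, 0.1692]
ee_rot: [[0.216, -0.976, -0.001], [-0.976, -0.216, -0.0], [0.0, 0.001, -1.0]]
wrist_force: [-0.1, -0.7, -0.2]
gripper_width: 0.412
gripper_force: 0.0
```

```bash
python3 - <<'E'
from h import *
p,d,i=cap('wrist'); cv2.imwrite('pics/w2.png',p); np.savez('w2.npz',p=p,X=world(d,i))
s=r.sense(); print(s['time_s'],s['tcp_pos'],s['ee_rot'].round(3),s['joints'].round(1),s['gripper_width'])
E
```

```text
7.8 [0.56086098 0.00849274 0.16929984] [[ 0.216 -0.976 -0.001]
 [-0.976 -0.216 -0.   ]
 [ 0.     0.001 -1.   ]] [ 17.4  18.4 -13.1   0.  -58.5  -4.9] 0.4139518116142122
```

View pics/w2.png

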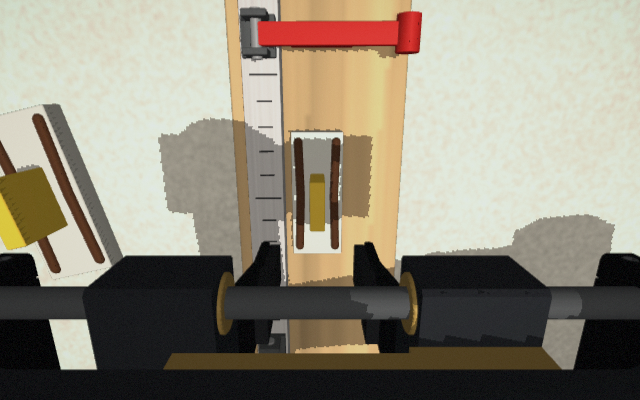

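The red leaf is down and level (bar at (408,32)). The sled is whole in view, about (316,192), with its fin between the fingers' lines.

```bash
cat > m.py <<'E'
from h import *
import sys
a=np.radians(12.7);T=np.array([[np.cos(a),np.sin(a),0],[-np.sin(a),np.cos(a),0],[0,0,1]])
z=np.load(sys.argv[1]);p=z['p'].astype(int);X=z['X']@T.T;B,G,R=p[...,0],p[...,1],p[...,2];v,u=np.mgrid[:400,:640]
def st(n,m):
    P=X[m];print(n,len(P),'lo',np.nanpercentile(P,2,axis=0).round(4),'hi',np.nanpercentile(P,98,axis=0).round(4))
    if len(P)>9: print(cv2.minAreaRect((P[:,:2]*1000).astype(np.float32)))
inb=(X[...,0]>.50)&(X[...,0]<.574)&(X[...,1]>-.3)&(X[...,1]<0)&(v<256)
red=(R>90)&(G<60)&(B<60)
st('sled top',inb&(abs(X[...,2]-.027)<.0045)&~red)
st('fin top',inb&(abs(X[...,2]-.064)<.004)&~red)
st('leaf',red&(v<260)&(X[...,0]>.45)); st('bar',red&(v<260)&(X[...,0]<.492)&(X[...,0]>.45))
E
python3 m.py w2.npz
```

```text
sled top 5144 lo [ 0.5274 -0.167   0.0265] hi [ 0.5698 -0.0606  0.0311]
((548.5399169921875, -146.0990753173828), (175.63258361816406, 44.00028991699219), 89.99819946289062)
fin top 759 lo [ 0.5429 -0.1325  0.0623] hi [ 0.554  -0.094   0.0655]
((548.7105102539062, -113.05471801757812), (11.622636795043945, 39.72385025024414), 0.1845705509185791)
leaf 4402 lo [ 0.4771 -0.2489  0.0245] hi [ 0.7685 -0.0989  0.0574]
((643.4134521484375, -150.83065795898438), (350.1240539550781, 182.84100341796875), 4.113268852233887)
bar 959 lo [ 0.4754 -0.2506  0.0503] hi [ 0.4914 -0.2261  0.0581]
((483.4493103027344, -238.5227508544922), (25.410825729370117, 17.08635711669922), 89.98778533935547)
```

play_rows(commands="-0.02 0.05 -0.71 0 0 0;0 0 -0.71 0 0 0;0 0 -0.71 0 0 0;0 0 -0.71 0 0 0;0 0 -0.71 0 0 0;0 0 -0.71 0 0 0;0 0 0 0 0 0;0 0 0 0 0 0")

```text
time_s: 8.6
tcp_pos: [0.5608, 0.0099, 0.0419]
ee_rot: [[0.218, -0.976, -0.0], [-0.976, -0.218, -0.001], [0.0, 0.0, -1.0]]
wrist_force: [-0.1, 0.3, -0.1]
gripper_width: 0.409
gripper_force: 0.0
```

play_rows(commands="0 0 0 0 0 0;0 0 0 0 0 0;0 0 0 0 0 0;0 0 0 0 0 0;0 0 0 0 0 0", grip=6)

```text
time_s: 9.1
tcp_pos: [0.5607, 0.0105, 0.0422]
ee_rot: [[0.219, -0.976, 0.0], [-0.976, -0.219, -0.0], [0.0, -0.0, -1.0]]
wrist_force: [-0.6, 0.8, 3.6]
gripper_width: 0.138
gripper_force: 30.0
```

play_rows(commands="0.044 -0.195 0 0 0 0;0.044 -0.195 0 0 0 0;0.044 -0.195 0 0 0 0;0.044 -0.195 0 0 0 0;0.044 -0.195 0 0 0 0;0.044 -0.195 0 0 0 0;0.044 -0.195 0 0 0 0;0.044 -0.195 0 0 0 0;0.044 -0.195 0 0 0 0;0.044 -0.195 0 0 0 0;0 0 0 0 0 0;0 0 0 0 0 0")

```text
time_s: 10.3
tcp_pos: [0.5748, -0.0489, 0.0422]
ee_rot: [[0.219, -0.976, 0.002], [-0.976, -0.219, -0.001], [0.001, -0.001, -1.0]]
wrist_force: [0.5, -0.4, 4.9]
gripper_width: 0.13
gripper_force: 30.0
```

play_rows(commands="0.007 -0.032 0 0 0 0;0.007 -0.032 0 0 0 0;0.007 -0.032 0 0 0 0;0 0 0 0 0 0")

```text
time_s: 10.7
tcp_pos: [0.575, -0.0504, 0.0422]
ee_rot: [[0.219, -0.976, 0.001], [-0.976, -0.219, 0.001], [-0.0, -0.001, -1.0]]
wrist_force: [-0.2, 4.2, 7.0]
gripper_width: 0.134
gripper_force: 30.0
```

play_rows(commands="0.007 -0.032 0 0 0 0;0 0 0 0 0 0")

```text
time_s: 10.9
tcp_pos: [0.5752, -0.0513, 0.0422]
ee_rot: [[0.219, -0.976, 0.001], [-0.976, -0.219, 0.001], [-0.0, -0.001, -1.0]]
wrist_force: [-1.3, 4.9, 6.5]
gripper_width: 0.141
gripper_force: 30.0
```

play_rows(commands="0.007 -0.032 0 0 0 0;0 0 0 0 0 0")

```text
time_s: 11.1
tcp_pos: [0.5755, -0.0522, 0.0422]
ee_rot: [[0.219, -0.976, 0.001], [-0.976, -0.219, 0.001], [-0.0, -0.001, -1.0]]
wrist_force: [-1.3, 5.0, 6.3]
gripper_width: 0.137
gripper_force: 30.0
```

```bash
python3 - <<'E'
from h import *
p,d,i=cap('wrist'); cv2.imwrite('pics/w3.png',p); np.savez('w3.npz',p=p,X=world(d,i))
s=r.sense(); print(s['time_s'],s['tcp_pos'],s['wrist_force'])
E
python3 m.py w3.npz
```

```text
11.15 [ 0.57543237 -0.05218884  0.04222375] [-1.54731789  5.17212247  6.89555295]
sled top 6573 lo [ 0.5286 -0.2264  0.0269] hi [ 0.5709 -0.1805  0.0311]
((549.6865844726562, -201.32070922851562), (44.084468841552734, 51.69273376464844), 0.1586887091398239)
fin top 410 lo [ 0.544  -0.1973  0.0605] hi [ 0.5555 -0.192   0.0652]
((549.7431640625, -194.5482177734375), (5.82692813873291, 11.771183967590332), 87.11676025390625)
leaf 10477 lo [ 0.4777 -0.2496  0.05  ] hi [ 0.5879 -0.2274  0.0573]
((532.3029174804688, -234.45411682128906), (116.05413818359375, 30.10677719116211), 2.6615326404571533)
bar 2459 lo [ 0.4757 -0.2512  0.0501] hi [ 0.4912 -0.2268  0.0578]
((483.3367614746094, -238.87351989746094), (17.22649383544922, 25.475751876831055), 0.4282011091709137)
```

View pics/w3.png

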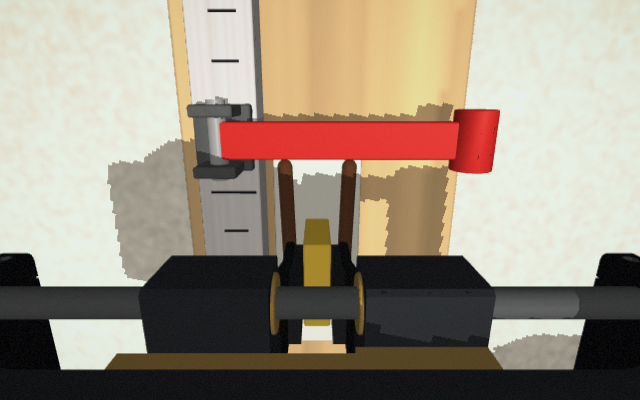

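play_rows(commands="0.004 -0.02 0 0 0 0;0 0 0 0 0 0")

```text
time_s: 11.35
tcp_pos: [0.5755, -0.0527, 0.0422]
ee_rot: [[0.219, -0.976, 0.001], [-0.976, -0.219, 0.001], [-0.001, -0.001, -1.0]]
wrist_force: [-0.7, 5.1, 7.1]
gripper_width: 0.132
gripper_force: 30.0
```

play_rows(commands="0.004 -0.02 0 0 0 0;0 0 0 0 0 0")

```text
time_s: 11.55
tcp_pos: [0.5757, -0.0533, 0.0422]
ee_rot: [[0.219, -0.976, 0.001], [-0.976, -0.219, 0.001], [-0.001, -0.001, -1.0]]
wrist_force: [-0.7, 5.2, 6.9]
gripper_width: 0.133
gripper_force: 30.0
```

play_rows(commands="0.004 -0.02 0 0 0 0;0 0 0 0 0 0")

```text
time_s: 11.75
tcp_pos: [0.5758, -0.0539, 0.0422]
ee_rot: [[0.219, -0.976, 0.001], [-0.976, -0.219, 0.001], [-0.001, -0.001, -1.0]]
wrist_force: [-0.7, 6.2, 7.8]
gripper_width: 0.136
gripper_force: 30.0
```

play_rows(commands="0.004 -0.02 0 0 0 0;0 0 0 0 0 0")

```text
time_s: 11.95
tcp_pos: [0.5758, -0.0542, 0.0422]
ee_rot: [[0.219, -0.976, 0.001], [-0.976, -0.219, 0.001], [-0.001, -0.001, -1.0]]
wrist_force: [-0.7, 5.9, 7.0]
gripper_width: 0.136
gripper_force: 30.0
```

play_rows(commands="0.004 -0.02 0 0 0 0;0 0 0 0 0 0")

```text
time_s: 12.15
tcp_pos: [0.5759, -0.0542, 0.0423]
ee_rot: [[0.219, -0.976, 0.001], [-0.976, -0.219, 0.002], [-0.002, -0.001, -1.0]]
wrist_force: [-1.3, 9.3, 6.6]
gripper_width: 0.135
gripper_force: 30.0
```

```bash
python3 - <<'E'
from h import *
p,d,i=cap('wrist'); np.savez('w4.npz',p=p,X=world(d,i))
s=r.sense(); print(s['time_s'],s['tcp_pos'],s['wrist_force'])
E
python3 m.py w4.npz
```

```text
12.2 [ 0.57586313 -0.05422723  0.04224535] [-1.99580741  9.30685224  7.35963287]
sled top 6207 lo [ 0.5285 -0.2264  0.027 ] hi [ 0.5708 -0.1821  0.0311]
((549.7140502929688, -202.2967071533203), (44.08556365966797, 49.7906608581543), 0.10037565231323242)
fin top 405 lo [ 0.544  -0.1994  0.0606] hi [ 0.5554 -0.1941  0.0651]
((549.695068359375, -196.582763671875), (6.096403121948242, 11.730158805847168), 88.92066192626953)
leaf 10582 lo [ 0.4779 -0.2498  0.0495] hi [ 0.5877 -0.2274  0.0572]
((532.4674682617188, -235.9168701171875), (116.45396423339844, 27.567279815673828), 2.9852147102355957)
bar 2433 lo [ 0.4757 -0.2514  0.0502] hi [ 0.4912 -0.2268  0.0579]
((483.3138732910156, -238.9630584716797), (25.799945831298828, 17.274261474609375), 89.32505798339844)
```

play_rows(commands="0 0 0 0 0 0;0 0 0 0 0 0;0 0 0 0 0 0;0 0 0 0 0 0;0 0 0.5 0 0 0;0 0 0.9 0 0 0;0 0 0.9 0 0 0;0 0 0.9 0 0 0;0 0 0.9 0 0 0;0 0 0 0 0 0", grip=34)

```text
time_s: 13.2
tcp_pos: [0.578, -0.0561, 0.1689]
ee_rot: [[0.219, -0.976, 0.008], [-0.976, -0.219, 0.0], [0.002, -0.008, -1.0]]
wrist_force: [0.1, -1.1, 0.6]
gripper_width: 0.388
gripper_force: 0.0
```

```bash
python3 - <<'E'
from h import *
p,d,i=cap('wrist'); cv2.imwrite('pics/w5.png',p); np.savez('w5.npz',p=p,X=world(d,i))
s=r.sense(); print(s['time_s'],s['tcp_pos'],s['wrist_force'])
E
python3 m.py w5.npz
```

```text
13.25 [ 0.57649717 -0.05591203  0.16648621] [ 0.30852406  0.26609089 -0.43696448]
sled top 4708 lo [ 0.5283 -0.2275  0.0267] hi [ 0.5708 -0.1267  0.0311]
((549.5302734375, -176.56007385253906), (44.06691360473633, 104.35293579101562), 0.022204039618372917)
fin top 747 lo [ 0.5439 -0.199   0.0622] hi [ 0.5549 -0.1605  0.0654]
((549.4288330078125, -179.46563720703125), (11.115676879882812, 39.52182388305664), 0.10811068117618561)
leaf 2852 lo [ 0.4768 -0.2499  0.0247] hi [ 0.8151 -0.1351  0.0574]
((647.9255981445312, -183.68438720703125), (354.1257629394531, 117.86473083496094), 3.7328310012817383)
bar 715 lo [ 0.4754 -0.2513  0.0506] hi [ 0.4908 -0.227   0.0579]
((483.2941589355469, -239.01129150390625), (25.734130859375, 17.155696868896484), 89.91192626953125)
```

View pics/w5.png

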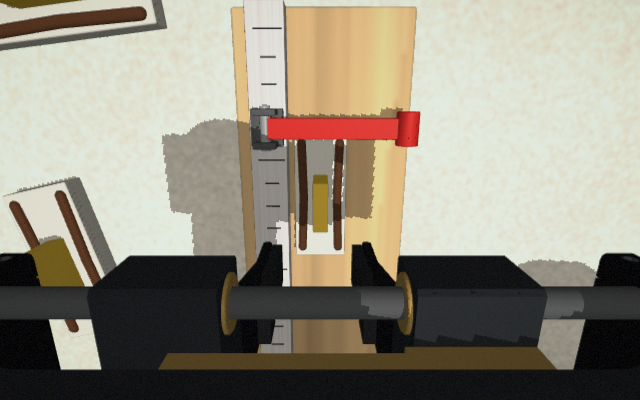

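The sled stayed put at y' = -0.1795, 59.5 mm from the red stop. Returning to the bar.

play_rows(commands="-0.168 -0.215 0 0 0 -0.952;-0.168 -0.215 0 0 0 -0.952;-0.168 -0.215 0 0 0 -0.952;-0.168 -0.215 0 0 0 -0.952;-0.168 -0.215 0 0 0 -0.952;-0.168 -0.215 0 0 0 -0.952;-0.168 -0.215 0 0 0 -0.952;-0.168 -0.215 0 0 0 -0.952;-0.168 -0.215 0 0 0 -0.952;-0.168 -0.215 0 0 0 -0.952;-0.168 -0.215 0 0 0 -0.952;0 0 0 0 0 0;0 0 0 0 0 0", grip=56)

```text
time_s: 14.55
tcp_pos: [0.5197, -0.1268, 0.1638]
ee_rot: [[-0.975, -0.221, -0.002], [-0.221, 0.975, 0.0], [0.002, 0.0, -1.0]]
wrist_force: [-0.3, 0.2, -0.4]
gripper_width: 0.645
gripper_force: 0.0
```

play_rows(commands="0.05 -0.023 -0.7 0 0 0;0 0 -0.75 0 0 0;0 0 -0.75 0 0 0;0 0 -0.75 0 0 0;0 0 -0.75 0 0 0;0 0 -0.75 0 0 0;0 0 0 0 0 0;0 0 0 0 0 0")

```text
time_s: 15.35
tcp_pos: [0.5218, -0.1273, 0.031]
ee_rot: [[-0.975, -0.221, -0.001], [-0.221, 0.975, -0.0], [0.001, -0.0, -1.0]]
wrist_force: [-0.6, -0.5, 0.6]
gripper_width: 0.643
gripper_force: 0.0
```

play_rows(commands="0 0 0 0 0 0;0 0 0 0 0 0;0 0 0 0 0 0;0 0 0 0 0 0;0 0 0 0 0 0", grip=20)

```text
time_s: 15.85
tcp_pos: [0.5216, -0.1266, 0.0315]
ee_rot: [[-0.976, -0.218, 0.001], [-0.218, 0.976, 0.001], [-0.001, 0.001, -1.0]]
wrist_force: [-1.4, 7.0, 4.4]
gripper_width: 0.297
gripper_force: 30.0
```

```bash
python3 - <<'E'
import numpy as np
q=np.linspace(0,1.571,19); x=-.110*np.cos(q); z=.110*np.sin(q)
print(';'.join('%.3f %.3f %.3f 0 0 0'%(a*.9755/.03,a*.2201/.03,b/.03) for a,b in zip(np.diff(x),np.diff(z))))
E
```

```text
0.014 0.003 0.320 0 0 0;0.041 0.009 0.317 0 0 0;0.068 0.015 0.312 0 0 0;0.094 0.021 0.305 0 0 0;0.119 0.027 0.296 0 0 0;0.144 0.033 0.284 0 0 0;0.168 0.038 0.270 0 0 0;0.190 0.043 0.254 0 0 0;0.211 0.048 0.236 0 0 0;0.230 0.052 0.216 0 0 0;0.248 0.056 0.195 0 0 0;0.263 0.059 0.172 0 0 0;0.277 0.062 0.148 0 0 0;0.288 0.065 0.122 0 0 0;0.298 0.067 0.096 0 0 0;0.305 0.069 0.069 0 0 0;0.309 0.070 0.042 0 0 0;0.312 0.070 0.014 0 0 0
```

play_rows(commands="0.014 0.003 0.32 0 0 0;0.041 0.009 0.317 0 0 0;0.068 0.015 0.312 0 0 0;0.094 0.021 0.305 0 0 0;0.12 0.027 0.296 0 0 0;0.144 0.033 0.284 0 0 0;0.168 0.038 0.27 0 0 0;0.19 0.043 0.254 0 0 0;0.21 0.048 0.236 0 0 0")

```text
time_s: 16.75
tcp_pos: [0.5512, -0.1199, 0.1087]
ee_rot: [[-0.976, -0.218, -0.005], [-0.218, 0.976, 0.001], [0.005, 0.002, -1.0]]
wrist_force: [-1.2, 4.5, -3.9]
gripper_width: 0.298
gripper_force: 30.0
```

play_rows(commands="0.23 0.052 0.216 0 0 0;0.248 0.056 0.195 0 0 0;0.263 0.06 0.172 0 0 0;0.277 0.062 0.148 0 0 0;0.288 0.065 0.122 0 0 0;0.298 0.067 0.096 0 0 0;0.305 0.07 0.069 0 0 0;0.31 0.07 0.042 0 0 0;0.312 0.07 0.014 0 0 0;0 0 0 0 0 0;0 0 0 0 0 0")

```text
time_s: 17.85
tcp_pos: [0.6288, -0.1025, 0.1426]
ee_rot: [[-0.976, -0.219, -0.001], [-0.219, 0.976, 0.001], [0.001, 0.001, -1.0]]
wrist_force: [-2.3, 5.2, 2.9]
gripper_width: 0.294
gripper_force: 30.0
```

play_rows(commands="0.05 0.011 0 0 0 0;0 0 0 0 0 0;0 0 0 0 0 0")

```text
time_s: 18.15
tcp_pos: [0.6295, -0.1023, 0.1426]
ee_rot: [[-0.976, -0.219, -0.002], [-0.219, 0.976, 0.0], [0.002, 0.001, -1.0]]
wrist_force: [-4.4, 4.6, 2.7]
gripper_width: 0.297
gripper_force: 30.0
```

play_rows(commands="0 0 0 0 0 0;0 0 0 0 0 0;0 0 0 0 0 0;0 0 0 0 0 0;0 0 0.5 0 0 0;0 0 0.9 0 0 0;0 0 0.9 0 0 0;0 0 0.9 0 0 0;0 0 0.9 0 0 0;0 0 0 0 0 0;0 0 0 0 0 0", grip=60)

```text
time_s: 19.25
tcp_pos: [0.6306, -0.103, 0.2648]
ee_rot: [[-0.976, -0.219, 0.001], [-0.219, 0.976, 0.0], [-0.001, 0.0, -1.0]]
wrist_force: [-0.3, 0.0, -0.7]
gripper_width: 0.688
gripper_force: 0.0
```

```bash
python3 - <<'E'
from h import *
p,d,i=cap('wrist'); cv2.imwrite('pics/w6.png',p); np.savez('w6.npz',p=p,X=world(d,i))
s=r.sense(); print(s['time_s'],s['tcp_pos'],s['wrist_force'])
E
python3 m.py w6.npz
cat >> m.py <<'E'
P=X[...,2]; st('redbar',red&(P>.15)&(v<260)); st('foot',red&(P<.13)&(P>.1)&(v<260)); st('bluebar',(B>90)&(R<70)&(P>.15))
E
python3 m.py w6.npz | tail -6
```

```text
19.3 [ 0.63009303 -0.10286426  0.26355092] [-0.08018107 -0.04662747 -1.16522488]
sled top 3384 lo [ 0.5271 -0.2318  0.0247] hi [ 0.5699 -0.1261  0.0312]
((548.62890625, -178.96331787109375), (109.9288558959961, 43.23863983154297), 89.98532104492188)
fin top 517 lo [ 0.5432 -0.1984  0.0619] hi [ 0.5551 -0.16    0.0655]
((549.2168579101562, -179.12005615234375), (39.621315002441406, 12.130009651184082), 89.95233917236328)
leaf 1198 lo [ 0.5579 -0.2502  0.0833] hi [ 0.596  -0.2267  0.1675]
((570.611572265625, -218.25021362304688), (55.69716262817383, 84.39521026611328), 56.99643325805664)
bar 0 lo [nan nan nan] hi [nan nan nan]
bar 0 lo [nan nan nan] hi [nan nan nan]
redbar 706 lo [ 0.5811 -0.2509  0.1593] hi [ 0.5967 -0.2267  0.1677]
((588.9826049804688, -238.74407958984375), (24.6726016998291, 16.229881286621094), 89.62687683105469)
foot 433 lo [ 0.5577 -0.2453  0.1031] hi [ 0.5873 -0.2328  0.1227]
((572.5762939453125, -238.65475463867188), (15.370442390441895, 30.32195472717285), 89.01024627685547)
bluebar 0 lo [nan nan nan] hi [nan nan nan]
  return np.nanmean(a, axis, out=out, keepdims=keepdims)
  return np.nanmean(a, axis, out=out, keepdims=keepdims)
```

View pics/w6.png

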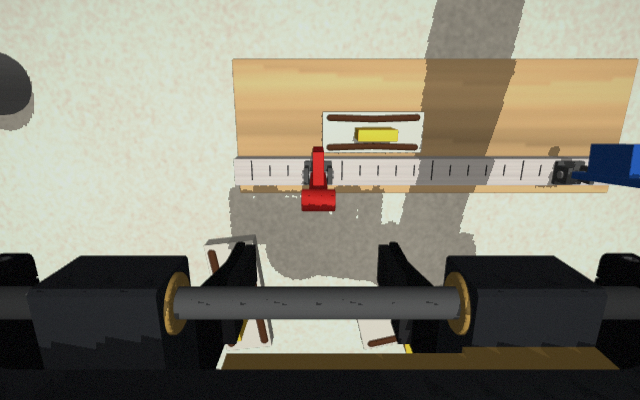

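The red stop stands at about 1.54 rad (bar at (318,200)). The sled is 60 mm from it and unmoved, blue is still standing, and the gripper is clear.

```bash
python3 -c "
from station import r
print(r.finish_job())"
```

```text
the job is handed in; nothing more can be done
None
```

The job is handed in at about 19 s: the sled was slid against the lowered red stop and measures 60 mm from it, the red stop is back up at about 1.54 rad (upright is 1.57), and the blue stop was not touched.

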